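# Fasten the draw latch of a toll booth's takings case

## Task

The shift is over: fasten the draw latch on top of the blue takings case. Swing its lever up and over towards the lid, hook the brass wire loop over the keeper on the lid, then push the lever back and press it down until it snaps over centre and lies flat, with the lid drawn tight and the loop still hooked. Work gently, without leaning hard on the case (stay below about 80 N), leave the things around it where they stand, and let go at the end.

Things in the scene. Friction and masses are not known exactly. Their poses are not given: they have to be found in the camera images.
- case: Blue takings case standing in a cradle fixed to the desk: 192 mm thick (own x -100 to +92 mm), 300 mm long (own y), top at z = 176 mm. Origin: desk level, straight below the lever's pivot. Own x points from the lever's end over the seam (x = 30) to the lid half and keeper, roughly away from the robot; z up. Latch at y = 0 on top; its parts turn about y. End handles stand out to y = +-177.
- latch_pivot (a point): Axis of the latch's lever: x = 0, y = 0, z = 190 mm in the case (14 mm above its top). Fixed in the case.
- latch_lever (a joint): Lever angle q, rad. 0: flat, pointing to case -x (latched; stop). 1.57: upright. 1.80: forward stop, leaning to the keeper. Stiff pivot (about 1 N at the end) keeps it where left. With the loop hooked, closing takes up to about 8 N at its end, most near 0.8; below about 0.24 it is over centre and goes flat by itself. Starts at 0.35 to 0.80.
- lever_tip (a point): Top of the lever's upturned red end. The lever is a steel strip 26 mm wide, 3 mm thick; flat, it spans case x = 0 to -80 mm with its upper face at z = 197.5, then the end turns up to x = -90, z = 204. From x = -54 outward its underside is clear, 18 mm above the case's top. Moves with the lever.
- latch_loop (a joint): Loop angle on the lever, rad; grows as it swings up and back. 0 when latched, stop 2.60. Slope above case +x = this minus lever angle q (negative: bar hangs low). Its pivot: x = -18 cos(q-0.21), z = 190 + 18 sin(q-0.21) mm in the case. Friction holds the loop when steeper than about 35 degrees; lower, it falls by itself. Starts flung back (2.52 to 2.59).
- loop_bar (a point): Middle of the cross bar at the end of the brass wire loop, 60 mm from the loop's pivot. Wire 6 mm thick; bar 38 mm long along case y; side wires 19 mm either side, outside lever and keeper. With the lever forward and the loop still up, the bar stands 10 to 15 mm in front (+x) of the lever's end and 25 mm below it; push it over towards the lid, e.g. by a side wire (pressing the bar straight down can jam and push the lever back).
- keeper (a point): Seat of the bar's centre in the steel keeper hook on the lid: 26 mm wide; post on the seam side; lip overhanging 2.6 mm past this point to +x, its top 10.5 mm above it; plate 6.5 mm below it. The bar drops on the +x side of the lip and is drawn back under it; it clears the lip only with the lever past about 1.55 rad. Axes as the case's. Moves with the lid.
- case_lid (a joint): Angle of the lid half about its hinge along the bottom of the seam, rad. 0: drawn tight on its seal; 0.030: ajar by 5 mm at the top, where the seal holds it and where it starts. Only the fastened latch keeps it shut.
- fare_keypad: Bystander: cream fare keypad, 110 x 150 mm, 42 mm high; origin at the centre of its underside.
- mug: Bystander: white mug, 80 mm wide, 92 mm high; origin at the centre of its underside.
- receipt_roll: Bystander: receipt paper roll on end, 58 mm wide, 80 mm high; origin at the centre of its underside.
- date_stamp: Bystander: black date stamp with a red top, 62 x 40 mm, 76 mm high; origin at the centre of its underside.

How it is judged:
On the way:
1. the loop's bar is down behind the keeper's lip while the lever is still raised (x of loop_bar in the frame of keeper between -0.003 and 0.012 m and z of loop_bar in the frame of keeper below 0.006 m and value of joint latch_lever above 0.9 rad), for 0.1 s.
At the end, for the whole second after the job is handed in: The lever lies flat and still (under 0.06 rad), the loop's bar is seated in the keeper (within 4 mm along the case, below its lip), and the lid is drawn tight (under 0.008 rad, about 1.4 mm at the top) (value of joint latch_lever below 0.06 rad and value of joint case_lid below 0.008 rad and x of loop_bar in the frame of keeper between -0.004 and 0.004 m and z of loop_bar in the frame of keeper between -0.008 and 0.006 m and velocity of joint latch_lever between -0.05 and 0.05 rad/s); the robot touches nothing.
It fails at once if the fare keypad is shifted more than 30 mm or tipped over (distance of fare_keypad from where it was at the start of the episode above 0.03 m or angle between fare_keypad's own z axis and vertical above 0.4 rad).
It fails at once if the mug is shifted more than 30 mm or tipped over (distance of mug from where it was at the start of the episode above 0.03 m or angle between mug's own z axis and vertical above 0.4 rad).
It fails at once if the receipt roll is shifted more than 30 mm or tipped over (distance of receipt_roll from where it was at the start of the episode above 0.03 m or angle between receipt_roll's own z axis and vertical above 0.4 rad).
It fails at once if the date stamp is shifted more than 30 mm or tipped over (distance of date_stamp from where it was at the start of the episode above 0.03 m or angle between date_stamp's own z axis and vertical above 0.4 rad).
It fails at once if the gripper presses on the case or its latch with more than 80 N (contact force between the fingers and case above 80 N).
It also fails if it takes over 54 s, if anything falls off the work surface, if the arm or the gripper's body presses on something with over 40 N, if the wrist force passes 120 N, or if a joint passes its speed limit or range.

## Robot

A 6-joint arm with a two-finger parallel gripper is mounted at the origin on the work surface. World frame = base frame: x ahead of the robot, y to its left, z up, the work surface at z = 0. Lengths are in m, angles in rad, forces in N, time in s.
With the tool pointing down it reaches from about 0.25 to 0.8 m from the base axis. Payload 8.5 kg.
Tool frame: the origin (TCP) lies at the very end of the fingers, on their centre line; the grasp point (between the pads) lies 19 mm behind it; z points along the fingers, y is the line along which they close (so a half turn about z gives the same grasp; the last joint's range is limited). The gripper opens to 85 mm and grips with 20 to 120 N. Pads are 22 mm wide; open, the fingers measure 114 mm over their backs; the gripper's body (76 mm by 85 mm) begins 54 mm behind the grasp point. The pads swing forward as they close: fully open they stand 13 mm farther back than shut.
Start: joints at [1.255, 0.238, -0.013, 1.319, 0, 1.571], TCP at [0.163, 0.499, 0.231] pointing down, gripper open.
Joint ranges: [-2.66, 2.66], [-1.03, 1.9], [-1.14, 1.46], [-1.82, 2.27], [-1.45, 1.34], [-3.14, 3.14]. Speed limits (rad/s): [2.22, 2.22, 2.79, 3.14, 3.14, 3.14].

## Interface

Orientations are given as a unit quaternion [w, x, y, z].
In Python, from bench import observe, optics, r gives the robot as it stands.
- The arm moves only by the shell command python3 -m crank 'ROWS' [FORCE]. ROWS is JSON, a list that holds one entry, the list of rows, each a list of 5 numbers: the finger opening in cm, from 0 to 8.54, then the shift along the tool's x, y, z in cm, then the turn about the tool's z in units of 10 degrees (1.0 is 10 degrees). In form: [[[jaw, dx, dy, dz, twist], ...]]. A call has 1 to 12 rows; each row shifts and turns the commanded pose from where the row before left it, along the tool's axes as they then stand; what a row does not reach is not made up. A row lasts 1/8 s, in which the tool goes at most 62.5 mm and 10.7 degrees, less where a joint would pass 70% of its speed; a pose out of reach is approached as far as the arm can. A call is refused whole if a number of a shift passes 6.25 or a number of a turn 1, either way. A call with a gripper value outside its range is refused whole. The fingers move at their own pace and stop on an object; FORCE is the grip in N (left out, the last holds). Time passes only in rows, so rows that do not move let the fingers close. It gives the time, the measured TCP pose, the force, the opening and the grip force at its end, in the units of the state.
- observe(): the state, without advancing time (a new reading comes with each control period).
- optics.snapshot(name): name is "scene" or "side" or "wrist"; returns a dict with "pixels" (400x640x3 uint8, red, green, blue), "mtx" (3x3 intrinsics, pixels), "xyz" and "attitude" of the camera in the world. Camera axes: x right, y down, z forward; pixel columns grow to the right and rows downward; lengths in m; the calibration is good to about 2 mm. The wrist camera is an equidistant fisheye: a pixel r from the principal point sees the ray r / f radians off the axis. A picture is of the moment at which its call begins. There is no depth.
- r.hand_in(): hands the job in; it is judged then, once.
The state is a dict: "time": time; "joints": joint angles; "dq": joint speeds; "joint_torque": joint torques, N m; "eef_pos": TCP position; "tool_rot": TCP orientation; "contact_force": force on the tool from outside, world axes, zero at the start; "torque": the same for the moment, N m; "finger_gap": finger opening in m; "gripper_force": force on a finger pad.
Only numpy, scipy, OpenCV 4.12 (cv2) and the standard library are available. Lean on these libraries where they do the work, as an engineer would, in place of code of your own. Each camera call takes 0.05 s, during which the arm holds its last target. There are 200 camera calls.

## Working session

There is one attempt and no reset: what is moved stays moved. The work goes in short steps, Python scripts to look and compute and a shell command to move; the robot and the scene stay as the last step left them, time stands still between calls to the robot, and variables do not carry over. Pictures are saved under pics/ and viewed, at most 11 in all, crops included, and the job is handed in when it is done.

```bash
ls; mkdir -p pics
python3 - <<'E'
from bench import observe, optics, r
import cv2,numpy as np,json
s=observe();print({k:np.round(v,3).tolist() for k,v in s.items()})
for n in ["scene","side"]:
    d=optics.snapshot(n);print(n,np.round(d["mtx"],1).tolist(),np.round(d["xyz"],3),np.round(d["attitude"],4))
    cv2.imwrite(f"pics/{n}0.png",d["pixels"][:,:,::-1])
E
```

```text
pics
{'time': 0.0, 'joints': [1.255, 0.239, -0.014, 1.319, -0.0, 1.571], 'dq': [0.0, 0.001, -0.001, -0.001, -0.0, 0.0], 'joint_torque': [0.002, -53.879, 34.644, 0.019, 0.0, -0.0], 'eef_pos': [0.163, 0.499, 0.231], 'tool_rot': [-0.0, 0.157, 0.988, -0.001], 'contact_force': [-0.011, 0.596, 0.341], 'torque': [0.006, 0.069, -0.053], 'gripper_force': 0.0, 'finger_gap': 0.085}
scene [[418.8, 0.0, 322.3], [0.0, 418.8, 204.2], [0.0, 0.0, 1.0]] [1.089 0.603 0.937] [-0.1281  0.3157  0.8703 -0.3556]
side [[402.9, 0.0, 316.2], [0.0, 402.9, 200.8], [0.0, 0.0, 1.0]] [0.419 0.528 1.114] [ 0.0344 -0.1355  0.9603 -0.2413]
```

View pics/scene0.png

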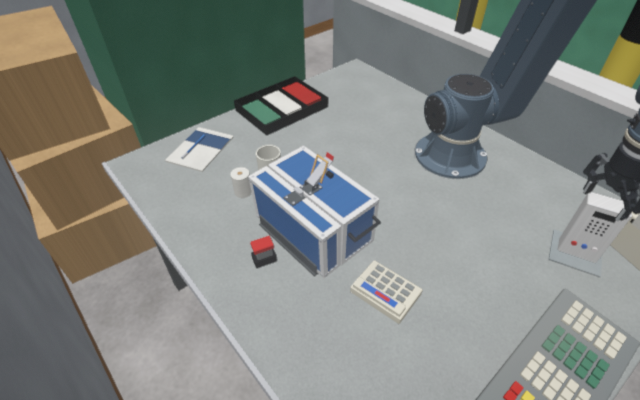

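View pics/side0.png

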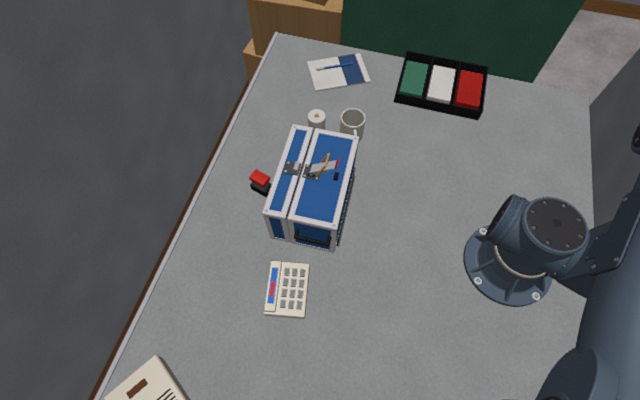

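The pictures show the case with the latch on top at about (315,180) in scene and (315,170) in side; the mug and roll are at its +y end, the stamp is behind the lid and the keypad is to the robot's left. Next I'll zoom in on both views for the corners.

```bash
cat > h.py <<'E'
from bench import observe, optics, r
import cv2,numpy as np
from scipy.spatial.transform import Rotation as R
def rot(q): return R.from_quat(np.roll(q,-1))
def ray(d,uv):
    p=np.linalg.inv(d["mtx"])@[uv[0],uv[1],1]
    return np.array(d["xyz"]),rot(d["attitude"]).apply(p/np.linalg.norm(p))
def plane(d,uv,z):
    o,v=ray(d,uv); return o+v*(z-o[2])/v[2]
def cross(d1,u1,d2,u2):
    A=np.zeros((3,3));b=np.zeros(3);L=[ray(d1,u1),ray(d2,u2)]
    for o,v in L:
        P=np.eye(3)-np.outer(v,v);A+=P;b+=P@o
    x=np.linalg.solve(A,b);return x,[np.linalg.norm((np.eye(3)-np.outer(v,v))@(x-o)) for o,v in L]
def proj(d,p):
    c=rot(d["attitude"]).inv().apply(np.array(p)-d["xyz"]);c=d["mtx"]@c;return c[:2]/c[2]
E
python3 - <<'E'
import cv2,numpy as np
a=cv2.imread("pics/scene0.png")[140:280,240:390];b=cv2.imread("pics/side0.png")[115:255,255:370]
f=lambda i:cv2.resize(i,None,fx=4,fy=4,interpolation=cv2.INTER_CUBIC)
cv2.imwrite("pics/z1.png",f(a));
cv2.imwrite("pics/z2.png",f(b))
E
```

```text
(no output)
```

View pics/z1.png

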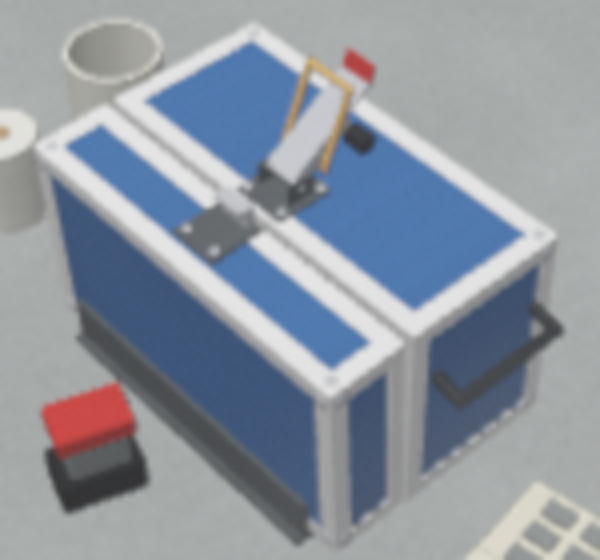

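View pics/z2.png

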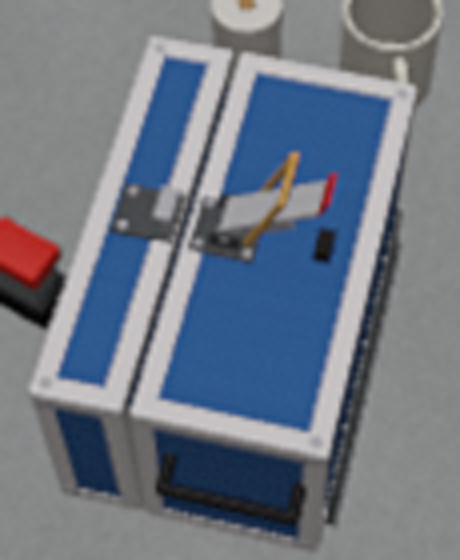

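Crops: the top corners in scene-crop pixels are (255,25), (555,237), (335,403), (40,148), matching (413,85), (322,457), (35,392), (150,40) in the side crop. The lever is partly raised, with its red end at (360,65)/(330,195), and the loop is flung back, with its bar ends at (312,62),(348,92).

```bash
cat > m.py <<'E'
from h import *
D={n:{k:v for k,v in optics.snapshot(n).items()} for n in ["scene","side"]}
S=lambda x,y:(240+x/4,140+y/4)
T=lambda x,y:(255+x/4,115+y/4)
C=[((255,25),(413,85)),((555,237),(322,457)),((335,403),(35,392)),((40,148),(150,40))]
P=[]
for s,t in C:
    x,e=cross(D["scene"],S(*s),D["side"],T(*t));a=plane(D["scene"],S(*s),.176);b=plane(D["side"],T(*t),.176)
    print(np.round(x,4),np.round(e,4),np.round(a,4),np.round(b,4));P.append((a+b)/2)
P=np.array(P);print([round(float(np.linalg.norm(P[i]-P[i-1])),4) for i in range(4)])
M=np.array([[-100,150],[-100,-150],[97,-150],[97,150]])/1e3
# rigid fit
mc=M.mean(0);pc=P[:,:2].mean(0)
H=(M-mc).T@(P[:,:2]-pc);th=np.arctan2(H[0,1]-H[1,0],H[0,0]+H[1,1])
c,s=np.cos(th),np.sin(th);Rz=np.array([[c,-s],[s,c]]);o=pc-Rz@mc
print("yaw",th,"origin",o,"resid",np.round(P[:,:2]-(M@Rz.T+o),4).tolist())
np.save("case.npy",[o[0],o[1],th])
def tocase(p): q=np.array(p);return np.r_[Rz.T@(q[:2]-o),q[2]]
for n,s,t in [("redtip",(360,65),(333,195)),("barA",(312,62),(293,155)),("keeperplate",(180,235),(120,225))]:
    x,e=cross(D["scene"],S(*s),D["side"],T(*t));print(n,np.round(x,4),np.round(e,4),np.round(tocase(x),4))
for n,p in [("mug",None)]: pass
print("mug top",plane(D["scene"],S(112,52),.092),plane(D["side"],T(392,15),.092))
print("roll",plane(D["side"],T(247,10),.08),"stamp",plane(D["side"],T(25,250),.07))
E
python3 m.py
```

```text
[ 0.5002 -0.1916  0.1746] [0.0019 0.0019] [ 0.5017 -0.1876  0.176 ] [ 0.5006 -0.1928  0.176 ]
[0.4889 0.1091 0.1746] [0.0001 0.0001] [0.49   0.1101 0.176 ] [0.4888 0.1097 0.176 ]
[0.6817 0.1154 0.1662] [0.0029 0.0029] [0.687  0.1248 0.176 ] [0.6799 0.1166 0.176 ]
[ 0.6958 -0.1793  0.1737] [0.0016 0.0016] [ 0.6971 -0.1748  0.176 ] [ 0.6958 -0.1794  0.176 ]
[0.1957, 0.3003, 0.1943, 0.2981]
yaw -3.1152040214418038 origin [ 0.59112894 -0.03421008] resid [[-0.1939, -0.0087], [-0.1977, -0.0085], [0.1932, 0.0075], [0.1983, 0.0096]]
redtip [ 0.5246 -0.0433  0.2399] [0.0001 0.0001] [0.0668 0.0073 0.2399]
barA [ 0.5554 -0.0568  0.2515] [0.0014 0.0014] [0.0363 0.0216 0.2515]
keeperplate [ 0.6723 -0.035   0.1726] [0.0111 0.0111] [-0.0811  0.003   0.1726]
mug top [ 0.54639676 -0.32095065  0.092     ] [ 0.54037333 -0.32109996  0.092     ]
roll [ 0.65716175 -0.3033229   0.08      ] stamp [ 0.75715752 -0.04136517  0.07      ]
```

```bash
sed -i 's/M=np.array.*/M=np.array([[-100,-150],[-100,150],[97,150],[97,-150]])\/1e3/' m.py; python3 m.py | sed -n '6,9p'
python3 - <<'E'
from h import *
# red lever-tip blob centroid both views
for n in ["scene","side"]:
    d=optics.snapshot(n);p=d["pixels"].astype(int)
    m=((p[...,0]>150)&(p[...,1]<80)&(p[...,2]<80)).astype(np.uint8)
    k,_,st,c=cv2.connectedComponentsWithStats(m)
    print(n,[(np.round(c[i],1).tolist(),int(st[i,4])) for i in range(1,k)])
E
```

```text
yaw 0.04733248095077017 origin [ 0.59412674 -0.03409953] resid [[-0.0002, -0.0015], [0.0023, -0.0011], [-0.0005, 0.0004], [-0.0017, 0.0022]]
redtip [ 0.5246 -0.0433  0.2399] [0.0001 0.0001] [-0.0699 -0.0059  0.2399]
barA [ 0.5554 -0.0568  0.2515] [0.0014 0.0014] [-0.0398 -0.0209  0.2515]
keeperplate [ 0.6723 -0.035   0.1726] [0.0111 0.0111] [ 0.078  -0.0046  0.1726]
scene [([301.4, 92.8], 362), ([329.4, 156.1], 18), ([261.4, 243.9], 198), ([573.5, 242.0], 4), ([387.0, 299.0], 1), ([512.9, 391.3], 186)]
side [([470.5, 80.2], 273), ([468.5, 88.0], 2), ([465.0, 90.0], 1), ([471.0, 90.0], 1), ([473.0, 90.0], 1), ([457.9, 97.5], 14), ([478.2, 100.3], 6), ([463.5, 101.8], 4), ([469.0, 103.0], 3), ([475.3, 104.0], 7), ([338.0, 159.0], 1), ([337.0, 163.0], 1), ([259.0, 176.8], 164), ([271.9, 288.2], 28)]
```

```bash
python3 -m crank '[[[6,0,0,-2.5,-0.7],[6,0,0,-2.5,-0.7],[6,0,0,-2.5,-0.7],[6,-2.8,-4.6,0,0],[6,-2.8,-4.6,0,0],[6,-2.8,-4.6,0,0],[6,-2.8,-4.6,0,0],[6,-2.8,-4.6,0,0],[6,-2.8,-4.6,0,0],[6,-2.8,-4.6,0,0],[6,-2.8,-4.6,0,0],[6,-2.8,-4.6,0,0]]]' 20
python3 -m crank '[[[6,-2.8,-4.6,0,0],[6,-2.8,-4.6,0,0],[6,-2.8,-4.6,0,0],[6,0,0,0,0]]]'
cat >> h.py <<'E'
ox,oy,th=np.load("case.npy") if __import__("os").path.exists("case.npy") else (0,0,0)
Rc=R.from_euler('z',th)
def tc(p): return Rc.inv().apply(np.array(p)-[ox,oy,0])*1e3
def where():
    s=observe();q=rot(s["tool_rot"])
    print("t",round(s["time"],2),"tcp case mm",np.round(tc(s["eef_pos"]),1),"toolyaw-case deg",np.round(np.degrees(np.arctan2(*q.apply([0,1,0])[[1,0]])-th)-90,2),"F",np.round(s["contact_force"],1),"gap",round(s["finger_gap"],4),"grip",np.round(s["gripper_force"],1))
def wray(d,uv):
    K=d["mtx"];x=(uv[0]-K[0,2])/K[0,0];y=(uv[1]-K[1,2])/K[1,1];a=np.hypot(x,y)
    v=np.array([np.sin(a)*x/a,np.sin(a)*y/a,np.cos(a)]);return np.array(d["xyz"]),rot(d["attitude"]).apply(v)
def wplane(d,uv,z):
    o,v=wray(d,uv);return o+v*(z-o[2])/v[2]
def wproj(d,p):
    c=rot(d["attitude"]).inv().apply(np.array(p)-d["xyz"]);a=np.arctan2(np.hypot(*c[:2]),c[2]);u=c[:2]/np.hypot(*c[:2])*a
    return u*[d["mtx"][0,0],d["mtx"][1,1]]+d["mtx"][:2,2]
E
python3 - <<'E'
from h import *
where();d=optics.snapshot("wrist");cv2.imwrite("pics/w1.png",d["pixels"][:,:,::-1])
print(np.round(tc(d["xyz"]),1),d["mtx"][0],np.round(rot(d["attitude"]).as_matrix(),2).tolist())
p=d["pixels"].astype(int);m=((p[...,0]>140)&(p[...,1]<80)&(p[...,2]<80)).astype(np.uint8)
k,_,st,c=cv2.connectedComponentsWithStats(m)
for i in range(1,k):
    if st[i,4]>20: print(c[i],st[i],np.round(tc(wplane(d,c[i],.240)),1))
E
```

```text
time: 1.9
eef_pos: [0.4365, 0.0967, 0.3065]
tool_rot: [0.0, -0.025, 1.0, 0.0]
contact_force: [1.4, 0.6, 0.1]
finger_gap: 0.0598
gripper_force: 0.0
time: 2.4
eef_pos: [0.528, -0.038, 0.3053]
tool_rot: [-0.0, -0.023, 1.0, -0.0]
contact_force: [-0.0, -0.7, 0.2]
finger_gap: 0.0599
gripper_force: 0.0
t 2.4 tcp case mm [-66.2  -0.8 305.3] toolyaw-case deg -0.03 F [-0.  -0.7  0.2] gap 0.0599 grip 0.0
[-151.6   -1.4  448.5] [309.70691629   0.         315.76813795] [[-0.05, 0.94, 0.33], [1.0, 0.04, 0.02], [0.0, 0.33, -0.95]]
[16.91489362  1.21276596] [ 9  0 17  5 47] [-281.8 -293.1  240. ]
[619.   201.25] [616 197   6  10  36] [-74.9 329.4 240. ]
[616.13513514 212.72972973] [613 208   7  10  37] [-61.4 329.8 240. ]
[312.  217.5] [294 216  37   4 146] [-63.8  -4.1 240. ]
[498.97674419 226.34883721] [490 223  20   8  86] [-53.5 153.2 240. ]
[305.8372093  324.30232558] [294 323  21   4  43] [ 40.1 -10.1 240. ]
```

View pics/w1.png

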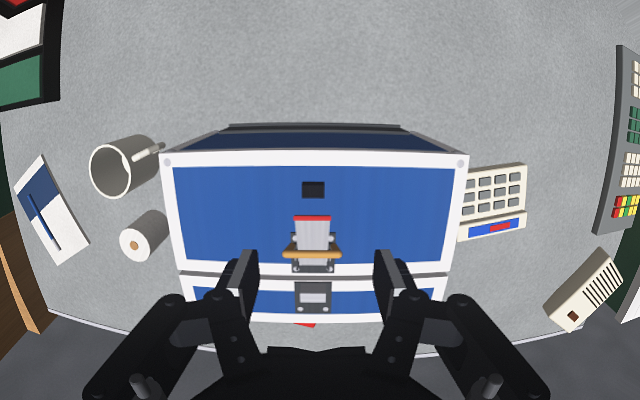

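The wrist view shows the lever with its red end at (312,217), the loop bar at (312,253), the keeper at (313,297) and the fingers straddling them. Next I'll check the case frame in this view.

Run:
```python
from h import *
d=optics.snapshot("wrist")
f=lambda u,v,z:np.round(tc(wplane(d,(u,v),z)),1)
for n,u,v,z in [("cornL",160,154,.176),("cornR",469,154,.176),("seam mid",313,273,.176),("platefar",313,311,.178),("bar mid",313,254,.2515)]: print(n,f(u,v,z))
D={n:optics.snapshot(n) for n in ["scene","side"]}
S=lambda x,y:(240+x/4,140+y/4)
T=lambda x,y:(255+x/4,115+y/4)
for n,s in [("bodyplate rear screw",(280,212)),("keeper far screw",(213,252)),("seam end",(402,338))]: print("scene",n,np.round(tc(plane(D["scene"],S(*s),.178)),1))
p=d["pixels"].astype(int)
x,e=cross(D["scene"],(329.4,156.1),D["side"],(338,161));print(np.round(tc(x),1),e)
```

```text
cornL [-102.6 -151.6  176. ]
cornR [-102.9  149.3  176. ]
seam mid [ 25.2  -2.5 176. ]
platefar [ 75.6  -2.6 178. ]
bar mid [-40.6  -1.7 251.5]
scene bodyplate rear screw [ 19.   13.5 178. ]
scene keeper far screw [ 74.5  12.1 178. ]
scene seam end [ 37.1 145.8 178. ]
[-68.4  -9.5 241.8] [np.float64(0.0027879262735123985), np.float64(0.0027879262735124857)]
```

```bash
python3 - <<'E'
import numpy as np
o=np.load("case.npy");c,s=np.cos(o[2]),np.sin(o[2]);o[:2]+=[-.0025*c+.002*s,-.0025*s-.002*c];np.save("case.npy",o);print(o)
E
python3 -m crank '[[[6,0.2,-0.1,1.8,0],[6,0.2,-0.1,1.8,0],[6,0,0,1.8,0],[6,0,0,1.8,0],[4,0,0,0,0],[2.6,0,0,0,0],[1,0,0,0,0],[1,0,0,0,0],[1,0,0,0,0],[1,0,0,0,0]]]' 20
python3 - <<'E'
from h import *
where();d=optics.snapshot("wrist");cv2.imwrite("pics/w2.png",d["pixels"][120:360,160:480,::-1])
E
```

```text
[ 0.59172417 -0.03621558  0.04733248]
time: 3.85
eef_pos: [0.5225, -0.0406, 0.2357]
tool_rot: [0.0, -0.024, 1.0, -0.004]
contact_force: [-2.2, -18.5, 1.8]
finger_gap: 0.025
gripper_force: 19.8
t 3.85 tcp case mm [-69.4  -1.1 235.7] toolyaw-case deg 0.07 F [ -2.2 -18.5   1.8] gap 0.025 grip 19.8
```

View pics/w2.png

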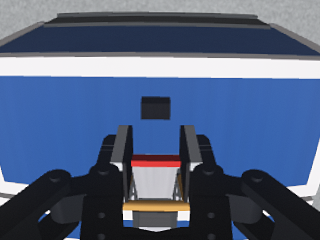

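The pads hold the lever's end at the sides, with the red end at crop (155,160) and the loop bar clear behind it at (155,205). Next I'll swing it along the arc.

```bash
python3 -m crank '[[[1,0,-0.15,0,0],[1,-0.7,0,-0.64,0],[1,-0.7,0,-0.64,0],[1,-0.75,0,-0.45,0],[1,-0.75,0,-0.45,0],[1,-0.83,0,-0.3,0],[1,-0.83,0,-0.3,0],[1,0,0,0,0]]]'
python3 - <<'E'
from h import *
where()
E
python3 -m crank '[[[1,-0.87,0,-0.14,0],[1,-0.87,0,-0.14,0],[1,-0.88,0,0.03,0],[1,-0.88,0,0.03,0],[1,-0.85,0,0.15,0],[1,-0.85,0,0.2,0],[1,-0.3,0,0.1,0],[1,0,0,0,0],[1,0,0,0,0]]]'
python3 - <<'E'
from h import *
where()
A=[]
for n,y0,y1,x0,x1 in [("scene",140,250,250,390),("side",120,230,255,395)]:
    d=optics.snapshot(n);A.append(cv2.resize(d["pixels"][y0:y1,x0:x1,::-1],None,fx=2.8,fy=2.8,interpolation=cv2.INTER_CUBIC))
cv2.imwrite("pics/a3.png",np.hstack(A));print(A[0].shape)
E
```

```text
time: 4.9
eef_pos: [0.569, -0.0389, 0.2636]
tool_rot: [0.001, -0.025, 1.0, -0.003]
contact_force: [-0.3, -13.9, 0.7]
finger_gap: 0.0252
gripper_force: 20.6
t 4.9 tcp case mm [-22.8  -1.6 263.6] toolyaw-case deg 0.12 F [ -0.3 -13.9   0.7] gap 0.0252 grip 20.6
time: 6.02
eef_pos: [0.6238, -0.0366, 0.2614]
tool_rot: [0.001, -0.025, 1.0, -0.003]
contact_force: [0.5, -14.6, 1.9]
finger_gap: 0.0249
gripper_force: 22.4
t 6.03 tcp case mm [ 32.   -1.9 261.4] toolyaw-case deg 0.1 F [  0.5 -14.6   1.9] gap 0.0249 grip 22.4
(308, 392, 3)
```

View pics/a3.png

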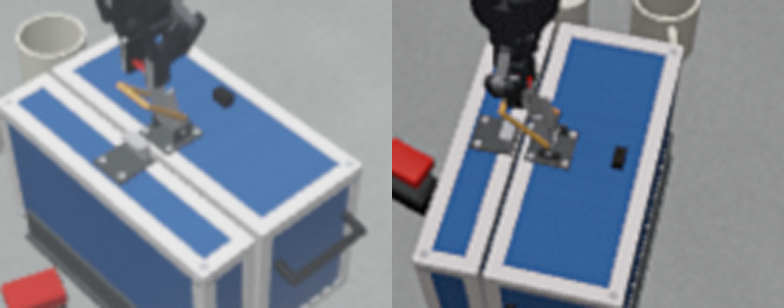

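The lever stands upright and leaning towards the keeper, with the brass loop in front of it and still up (bar near (122,85) in the left crop). I'll push on to find the stop by force.

```bash
for i in 1 2; do python3 -m crank '[[[1,-0.25,0,0.08,0],[1,0,0,0,0]]]' | grep -E "eef|contact"; done
python3 - <<'E'
from h import *
where()
E
```

```text
eef_pos: [0.6253, -0.0365, 0.2609]
contact_force: [-4.0, -15.0, 4.3]
eef_pos: [0.6262, -0.0365, 0.2605]
contact_force: [-12.6, -14.8, 9.5]
t 6.62 tcp case mm [ 34.4  -1.9 260.5] toolyaw-case deg 0.09 F [-12.6 -14.8   9.5] gap 0.0249 grip 23.1
```

```bash
python3 -m crank '[[[3.2,0,0,0,0],[3.2,0,0,0,0],[3.2,0.3,0,0,0],[3.2,0,0,0,0]]]' | grep -E "eef|contact|gap"
python3 - <<'E'
from h import *
where()
d=optics.snapshot("wrist");cv2.imwrite("pics/w4.png",cv2.resize(d["pixels"][180:330,210:430,::-1],None,fx=2.5,fy=2.5))
E
```

```text
eef_pos: [0.6255, -0.0339, 0.2587]
contact_force: [1.3, -3.9, 3.2]
finger_gap: 0.0319
t 7.12 tcp case mm [ 33.9   0.7 258.7] toolyaw-case deg 0.2 F [ 1.3 -3.9  3.2] gap 0.0319 grip 2.4
```

View pics/w4.png

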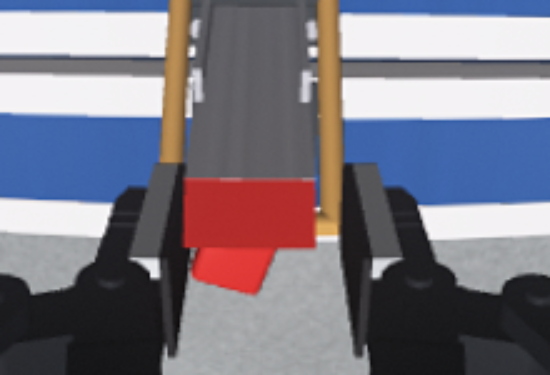

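The lever's red end (250,210) sits against the left pad with a gap on the right, and the side wires stand outside it on both sides. I'll centre, move back, and come down behind the wires.

```bash
python3 -m crank '[[[3.2,0,-0.35,0,0],[3.2,0,0,0,0]]]' | grep -E "eef|contact|gap"
python3 -m crank '[[[3.2,0.8,0,0,0],[3.2,0.8,0,0,0],[3.2,0.8,0,0,0],[3.2,0,0,0.7,0],[3.2,0,0,0.7,0],[3.2,0,0,0.7,0],[3.2,0,0,0,0]]]' | grep -E "eef|contact|gap"
python3 - <<'E'
from h import *
where()
E
```

```text
eef_pos: [0.6251, -0.0369, 0.2577]
contact_force: [-1.1, -0.2, -0.3]
finger_gap: 0.0318
eef_pos: [0.6012, -0.0384, 0.2362]
contact_force: [1.1, -0.0, 0.3]
finger_gap: 0.0322
t 8.3 tcp case mm [  9.3  -2.7 236.2] toolyaw-case deg 0.2 F [ 1.1 -0.   0.3] gap 0.0322 grip 0.0
```

```bash
python3 -m crank '[[[3.2,-0.6,0,0,0],[3.2,-0.6,0,0,0],[3.2,-0.5,0,0.1,0]]]' | grep -E "eef|contact|gap"
python3 -m crank '[[[3.2,-0.5,0,0.2,0],[3.2,-0.5,0,0.2,0],[3.2,-0.5,0,0.2,0],[3.2,-0.4,0,0.2,0],[3.2,0,0,0,0],[3.2,0,0,0,0]]]' | grep -E "eef|contact|gap"
python3 - <<'E'
from h import *
where()
A=[]
for n,y0,y1,x0,x1 in [("scene",140,250,250,390),("side",120,230,255,395)]:
    d=optics.snapshot(n);A.append(cv2.resize(d["pixels"][y0:y1,x0:x1,::-1],None,fx=2.8,fy=2.8,interpolation=cv2.INTER_CUBIC))
cv2.imwrite("pics/a5.png",np.hstack(A))
E
```

```text
eef_pos: [0.6191, -0.0376, 0.2363]
contact_force: [0.0, 0.3, 0.7]
finger_gap: 0.0326
eef_pos: [0.6373, -0.0366, 0.2282]
contact_force: [0.5, 0.0, 0.1]
finger_gap: 0.0319
t 9.43 tcp case mm [ 45.5  -2.6 228.2] toolyaw-case deg 0.19 F [0.5 0.  0.1] gap 0.0319 grip 0.0
```

View pics/a5.png

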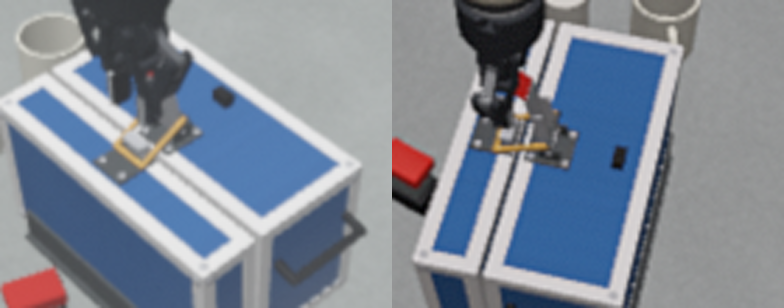

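The loop lies down around the keeper, with its bar on the far side (~(135,155) left, (495,148) right). The lever is still forward. Next: lift, move in front of the lever, close the fingers.

```bash
python3 -m crank '[[[3.2,0,0,-2.2,0],[3.2,0,0,-2.2,0],[3.2,0,0,-2.2,0],[3.2,-0.8,0,0,0],[0,-0.8,0,0,0],[0,0,0,0,0],[0,0,0,0,0],[0,0,0,0,0],[0,0,0,2,0],[0,0,0,2,0],[0,0,0,0,0]]]' | grep -E "eef|contact|gap"
python3 - <<'E'
from h import *
where()
E
```

```text
eef_pos: [0.6524, -0.0358, 0.253]
contact_force: [-0.4, -0.0, 1.0]
finger_gap: 0.0003
t 10.9 tcp case mm [ 60.7  -2.4 253. ] toolyaw-case deg 0.2 F [-0.4 -0.   1. ] gap 0.0003 grip 0.0
```

```bash
python3 -m crank '[[[0,0.67,0,-0.06,0],[0,0.67,0,-0.06,0],[0,0.67,0,-0.06,0],[0,0.67,0,-0.06,0],[0,0.67,0,-0.06,0],[0,0.67,0,-0.06,0],[0,0.67,0,-0.06,0],[0,0.67,0,-0.06,0],[0,0,0,0,0]]]' | grep -E "eef|contact"
python3 -m crank '[[[0,0.67,0,0.1,0],[0,0.67,0,0.15,0],[0,0.64,0,0.22,0],[0,0.64,0,0.26,0],[0,0,0,0,0]]]' | grep -E "eef|contact"
python3 - <<'E'
from h import *
where()
A=[]
for n,y0,y1,x0,x1 in [("scene",140,250,250,390),("side",120,230,255,395)]:
    d=optics.snapshot(n);A.append(cv2.resize(d["pixels"][y0:y1,x0:x1,::-1],None,fx=2.8,fy=2.8,interpolation=cv2.INTER_CUBIC))
cv2.imwrite("pics/a6.png",np.hstack(A))
E
```

```text
eef_pos: [0.5994, -0.0386, 0.2591]
contact_force: [1.5, -0.1, -0.8]
eef_pos: [0.5738, -0.0398, 0.252]
contact_force: [5.6, 1.6, 1.6]
t 12.65 tcp case mm [-18.1  -2.7 252. ] toolyaw-case deg 0.2 F [5.6 1.6 1.6] gap -0.0001 grip 2.7
```

View pics/a6.png

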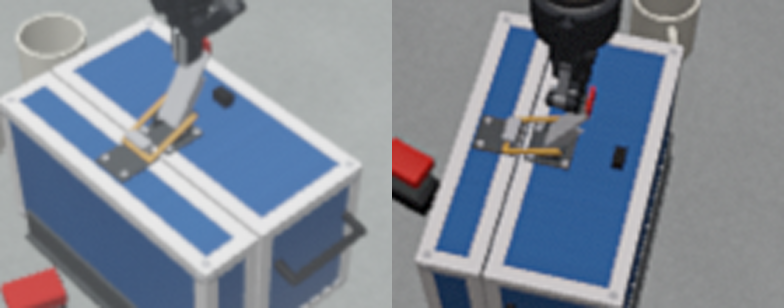

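The loop is hooked behind the keeper (bar around (140,158) left) and now resists, with the lever near 1.0 rad. I'll keep closing it.

```bash
python3 -m crank '[[[0,0.58,0,0.36,0],[0,0.58,0,0.37,0],[0,0.5,0,0.47,0],[0,0.5,0,0.47,0],[0,0,0,0,0]]]' | grep -E "eef|contact"
python3 -m crank '[[[0,0.39,0,0.56,0],[0,0.39,0,0.56,0],[0,0.28,0,0.62,0],[0,0.28,0,0.63,0],[0,0,0,0,0]]]' | grep -E "eef|contact"
python3 -m crank '[[[0,0.14,0,0.6,0],[0,0.14,0,0.6,0],[0,0,0,0.15,0],[0,0,0,0.15,0],[0,0,0,0,0]]]' | grep -E "eef|contact"
python3 - <<'E'
from h import *
where()
E
```

```text
eef_pos: [0.5513, -0.0409, 0.2349]
contact_force: [1.1, 0.5, 0.9]
eef_pos: [0.538, -0.0417, 0.2105]
contact_force: [0.2, 0.5, -0.5]
eef_pos: [0.5355, -0.0418, 0.1974]
contact_force: [-5.9, 0.3, 10.2]
t 14.62 tcp case mm [-56.5  -2.9 197.4] toolyaw-case deg 0.19 F [-5.9  0.3 10.2] gap 0.0 grip 5.5
```

```bash
python3 -m crank '[[[0,0,0,0.15,0],[0,0,0,0.1,0],[0,0,0,0,0]]]' | grep -E "eef|contact"
python3 -m crank '[[[0,0,0,-2,0],[0,0,0,-4,0],[0,0,0,-4,0],[0,3,4,-2,0],[0,3,4,0,0],[0,3,4,0,0],[0,3,4,0,0],[0,0,0,0,0],[0,0,0,0,0]]]' | grep -E "eef|contact"
python3 - <<'E'
from h import *
A=[]
for n,y0,y1,x0,x1 in [("scene",150,220,270,350),("side",130,200,270,350)]:
    d=optics.snapshot(n);A.append(cv2.resize(d["pixels"][y0:y1,x0:x1,::-1],None,fx=5,fy=5,interpolation=cv2.INTER_CUBIC))
    print(n,[np.round(proj(d,Rc.apply(np.array(p)/1e3)+[ox,oy,0])-[x0,y0],1)*5 for p in [(-90,-2,204),(42.4,-2,186)]])
cv2.imwrite("pics/a7.png",np.hstack(A))
E
```

```text
eef_pos: [0.5356, -0.0418, 0.1971]
contact_force: [-12.0, 1.1, 31.4]
eef_pos: [0.4083, 0.1119, 0.314]
contact_force: [0.2, -0.8, -0.5]
scene [array([332.,  67.]), array([147. , 205.5])]
side [array([379., 217.]), array([139.5, 187.5])]
```

View pics/a7.png

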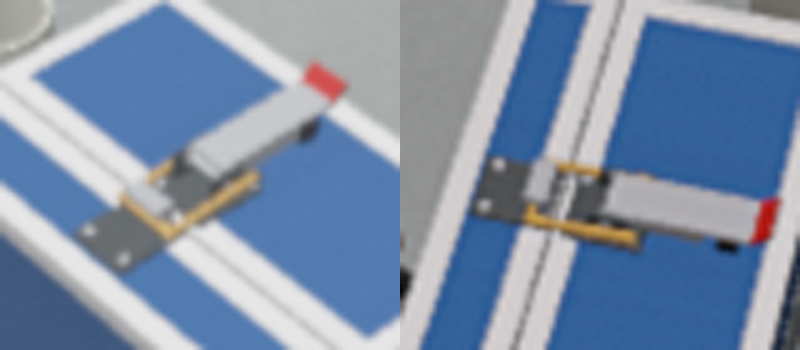

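The lever lies flat: its red end is at (327,82), against (332,67) predicted for q=0. The loop's bar is under the keeper lip at about (147,205), as predicted, the seam is closed to a thin line, and the gripper is well clear.

```bash
python3 -c "
from bench import r
print(r.hand_in())"
```

```text
the job is handed in; nothing more can be done
None
```

I fastened the latch: in the last pictures the lever lies flat with the loop hooked on the keeper and the lid drawn tight. I handed the job in with the gripper clear; the hand-in returned no verdict, and the highest force I read was about 34 N.

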